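# Close and lock the headlamp's glass front

### The job

The round headlamp lying face up on the bench has been fitted with a new bulb: tip its hinged glass front fully shut first, and then turn the lock collar around its rim clockwise (seen from above) until the collar's upright lug lines up with the fixed wedge-shaped lock mark, and leave it there. Do not disturb the other things lying on the bench.

Things in the scene. Friction and masses are not known exactly. Their poses are not given: they have to be found in the camera images.
- lamp: Headlamp housing, a grey round bowl 170 mm across standing face up in a dark bench ring, bolted to the bench (it does not move). Origin at the bench under its centre; z up is the axis of the bowl and of the collar. The front's hinge is on its +y side. Bowl rim and collar top lie 108 to 110 mm above the bench. Two small brackets outside the collar carry the open stud and the lock mark, tops 100 mm above the bench. Place and yaw vary.
- front (a joint): Hinge of the glass front (rad): 0 fully shut (rests on its stop), about 1.57 upright; range 0 to 1.6, starts standing open at 0.9 to 1.4. The hinge is stiff (about 0.55 N m) and keeps the front where it is left; pushing it down near its free edge takes 1 to 4 N.
- front_hinge (a point): On the hinge axis of the front, mid-length: 108 mm from the lamp's axis on the lamp's +y side, 114 mm above the bench. The hinge axis runs along the lamp's x; the front opens upward and stands up on this side, its free edge swings over to the lamp's -y side when it shuts.
- front_rim (a point): Point on the outer (upper when shut) face of the front's steel rim, at the free edge opposite the hinge, 178 mm from the hinge axis; the rim is a steel ring 154 mm across and 13 mm wide around a fixed glass, with its outer face about 3 mm below the hinge axis when shut. Axes of the front: -y runs from the hinge to this point, z is the outward normal of the outer face. A good place to push is anywhere within 25 mm inward of this point.
- collar (a joint): Turn of the lock collar (rad), growing clockwise seen from above: starts at 0 to 0.3 (open), the lug is on the lock mark at 1.10, hard stop at 1.45 (past the mark). Friction about 0.45 N m: 4 to 5 N on the lug; it stays where it is left.
- collar_lug (a point): Middle of the collar's single upright lug, an aluminium block 14 mm thick (along the turn), 26 mm radially (96 to 122 mm from the lamp's axis), rising from the collar to 144 mm above the bench; this point is 109 mm from the lamp's axis and 128 mm above the bench. The space on both sides of it is free above 112 mm.
- lock_mark (a point): Tip of the fixed wedge-shaped lock mark, a dark square plate of 22 mm set corner-first, 9 mm thick, just outside the lug's path: 128 mm from the lamp's axis, 100 mm above the bench. The wedge's tip points at the lamp's axis; locked means lug, wedge and lamp axis in one line.
- open_stud (a point): Top of the fixed round stud (12 mm thick) that marks the open place, 136 mm from the lamp's axis, 100 mm above the bench. Not the lock mark.
- tray: Bystander: open steel parts tray 170 x 150 x 28 mm, fixed; origin under its centre.
- tin: Bystander: steel tin 52 mm across, 60 mm high, in the tray; origin under its centre.
- bearing: Bystander: steel bearing ring 52 mm across, 16 mm high, in the tray; origin under its centre.
- carton: Bystander: cardboard bulb carton 45 x 45 x 50 mm beside the lamp; origin under its centre.
- spanner: Bystander: steel spanner 150 mm long lying on the bench; origin under its middle.
- screwdriver: Bystander: screwdriver 190 mm long lying on the bench; origin under its middle.
- jar: Bystander: glass jar 64 mm across, 85 mm high; origin under its centre.
- oil: Bystander: grey oil bottle 60 mm across, 160 mm high; origin under its centre.

How it is judged:
On the way, in this order (a step that is already met when the one before it is completed fails the run):
1. the glass front is fully shut while the collar is still open (value of joint front below 0.06 rad and value of joint collar below 0.6 rad), for 0.2 s.
2. the collar's lug is on the lock mark with the front shut (value of joint front below 0.06 rad and value of joint collar between 1.02 and 1.18 rad), for 0.2 s.
At the end, for the whole second after the job is handed in: The glass front is shut (within 0.06 rad, about 10 mm at its free edge) and the collar rests with its lug on the lock mark (joint 1.02 to 1.18 rad, that is within 0.08 rad or about 9 mm of the mark) (all of step 2 and velocity of joint collar between -0.05 and 0.05 rad/s); the robot touches nothing.
It fails at once if a bystander is shifted by more than 30 mm (distance of any of tin, bearing, carton, spanner, screwdriver, jar, oil from where it was at the start of the episode above 0.03 m).
It also fails if it takes over 54 s, if anything falls off the work surface, if the arm or the gripper's body presses on something with over 40 N, if the wrist force passes 120 N, or if a joint passes its speed limit or range.

### The arm

A 6-joint arm with a two-finger parallel gripper is mounted at the origin on the work surface. World frame = base frame: x ahead of the robot, y to its left, z up, the work surface at z = 0. Lengths are in m, angles in rad, forces in N, time in s.
With the tool pointing down it reaches from about 0.375 to 0.925 m from the base axis. Payload 5.7 kg.
Tool frame: the origin (TCP) lies midway between the tips of the shut fingers; the grasp point (between the pads) lies 19 mm behind it; z points along the fingers, y is the line along which they close (so a half turn about z gives the same grasp; the last joint's range is limited). The gripper opens to 85 mm and grips with 20 to 120 N. Pads are 22 mm wide; open, the fingers measure 114 mm over their backs; the gripper's body (76 mm by 85 mm) begins 54 mm behind the grasp point. The pads swing forward as they close: fully open they stand 13 mm farther back than shut.
Start: joints at [-1.323, 0.359, 1.51, -0, 1.272, -0.115], TCP at [0.213, -0.561, 0.231] pointing down, gripper open.
Joint ranges: [-2.97, 2.97], [-1.01, 2.36], [0.21, 2.38], [-0.96, 4.11], [0.2, 2.71], [-2.98, 2.98]. Speed limits (rad/s): [2.39, 2.39, 3.14, 3.14, 3.14, 3.14].

### API

Orientations are given as a 3x3 rotation matrix whose columns are the frame's x, y, z axes.
In Python, from bench import arm gives the robot as it stands. The module is installed in compiled form; this text tells all that it offers.
- The arm moves only by the shell command python3 -m creep 'ROWS' [FORCE]. ROWS is JSON, a list of rows, each an object with "dr": the turn, a rotation vector about the tool's x, y, z in degrees, a list of three; "travel": the shift along the tool's x, y, z in m, a list of three; "hand": the gripper's target within -1 to 1 (shut at 1, half-way at 0, fully open at -1). In form: [{"dr": [rx, ry, rz], "travel": [tx, ty, tz], "hand": hand}, ...]. A call has 1 to 10 rows; each row is the pose to reach, as a shift and turn from the pose commanded when the call began, along the tool's axes at that moment; what a row does not reach only later rows make up. A row lasts 1/12 s, in which the tool goes at most 41.7 mm and 7.16 degrees, less where a joint would pass 70% of its speed; a pose out of reach is approached as far as the arm can. A call with a gripper value outside its range is refused whole. The fingers move at their own pace and stop on an object; FORCE is the grip in N (left out, the last holds). Time passes only in rows, so rows that repeat a pose let the fingers close. It gives the time, the measured TCP pose, the force, the opening and the grip force at its end, in the units of the state.
- arm.get_state(): the state, without advancing time (a new reading comes with each control period).
- arm.get_image(name): name is "side" or "top" or "wrist"; returns a dict with "frame" (480x640x3 uint8, red, green, blue), "mtx" (3x3 intrinsics, pixels), "R" (3x3) and "t" (3): a world point X has camera coordinates R X + t. Camera axes: x right, y down, z forward; pixel columns grow to the right and rows downward; lengths in m; the calibration is good to about 2 mm. A picture is of the moment at which its call begins. There is no depth.
- arm.sign_off(): hands the job in; it is judged then, once.
The state is a dict: "t": time; "joint_pos": joint angles; "qvel": joint speeds; "tau": joint torques, N m; "ee_pos": TCP position; "tool_rot": TCP orientation; "ft_force": force on the tool from outside, world axes, zero at the start; "wrist_torque": the same for the moment, N m; "finger_gap": finger opening in m; "grip_force": force on a finger pad.
Only numpy, scipy, OpenCV 4.12 (cv2) and the standard library are available. Lean on these libraries where they do the work, as an engineer would, in place of code of your own. Each camera call takes 0.05 s, during which the arm holds its last target. There are 200 camera calls.

## Working session

There is one attempt and no reset: what is moved stays moved. The work goes in short steps, Python scripts to look and compute and a shell command to move; the robot and the scene stay as the last step left them, time stands still between calls to the robot, and variables do not carry over. Pictures are saved under pics/ and viewed, at most 10 in all, crops included, and the job is handed in when it is done.

```bash
mkdir -p pics
cat > h.py <<'E'
import numpy as np, cv2, pickle
from bench import arm
def grab(n,f):
    d=arm.get_image(n); pickle.dump(d,open(f'pics/{f}.pkl','wb'))
    cv2.imwrite(f'pics/{f}.png',d['frame'][:,:,::-1]); return d
def load(f): return pickle.load(open(f'pics/{f}.pkl','rb'))
def ray(d,u,v):
    r=d['R'].T@np.linalg.inv(d['mtx'])@np.array([u,v,1.]); return -d['R'].T@d['t'],r
def onz(d,u,v,z):
    c,r=ray(d,u,v); return c+r*(z-c[2])/r[2]
def proj(d,X):
    p=d['mtx']@(d['R']@np.asarray(X,float)+d['t']); return p[:2]/p[2]
E
python3 - <<'E'
from h import *
for n in('top','side'): 
    d=grab(n,n+'0'); print(n,(-d['R'].T@d['t']).round(3))
s=arm.get_state(); print(s['t'],s['ee_pos'],s['tool_rot'].round(3) if hasattr(s['tool_rot'],'round') else s['tool_rot'])
E
```

```text
top [ 0.379 -0.075  1.08 ]
side [ 0.434 -0.932  0.671]
0.1 [ 0.21277756 -0.560337    0.23051644] [[ 0.935  0.355 -0.   ]
 [ 0.355 -0.935  0.002]
 [ 0.    -0.002 -1.   ]]
```

View pics/top0.png

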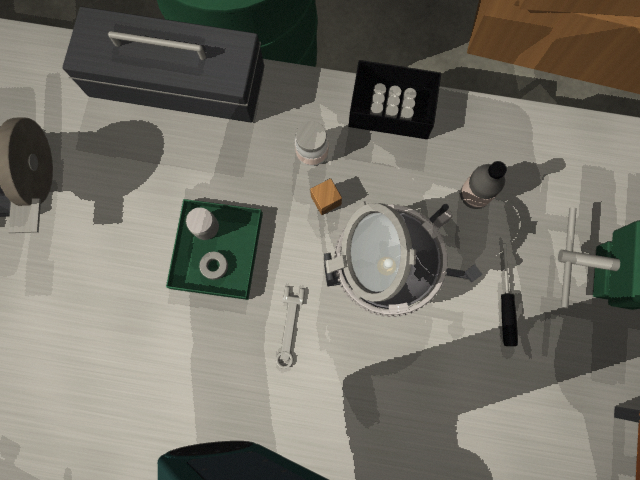

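View pics/side0.png

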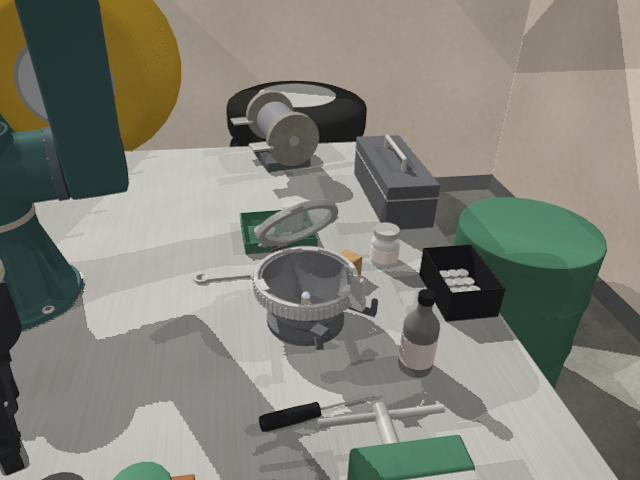

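Run:
```python
from h import *
a=load('top0'); b=load('side0')
A=cv2.resize(a['frame'][185:335,310:510,::-1],None,fx=4,fy=4,interpolation=2)
B=cv2.resize(b['frame'][190:355,230:430,::-1],None,fx=3.5,fy=3.5,interpolation=2)
cv2.imwrite('pics/ca.png',A);cv2.imwrite('pics/cb.png',B)
for p in [(474,272),(440,212),(392,262)]: print(onz(a,*p,.1))
for p in [(319,329),(373,307),(357,290)]: print(onz(b,*p,.1))
```

```text
[ 0.56246382 -0.30008755  0.1       ]
[ 0.65830077 -0.22900818  0.1       ]
[ 0.55617821 -0.15860226  0.1       ]
[ 0.55913772 -0.29815885  0.1       ]
[ 0.6603638  -0.25578311  0.1       ]
[ 0.64419893 -0.20525699  0.1       ]
```

View pics/ca.png

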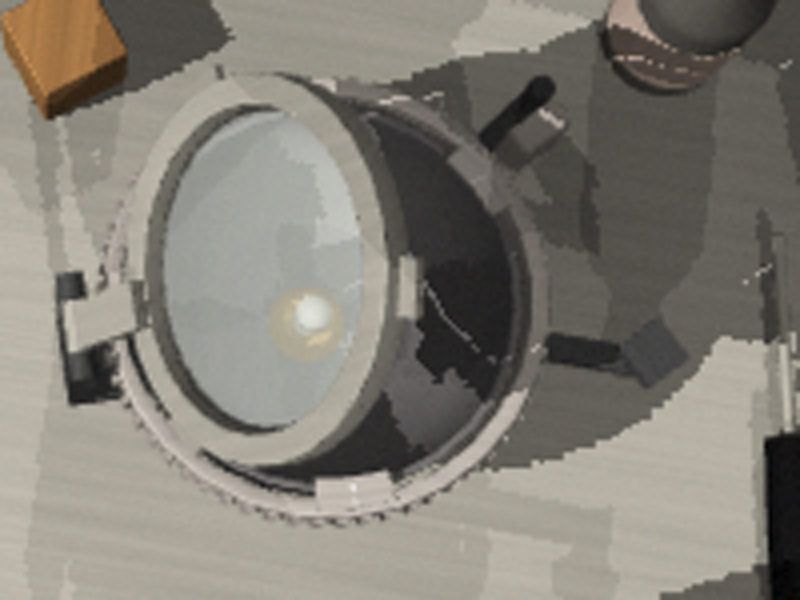

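View pics/cb.png

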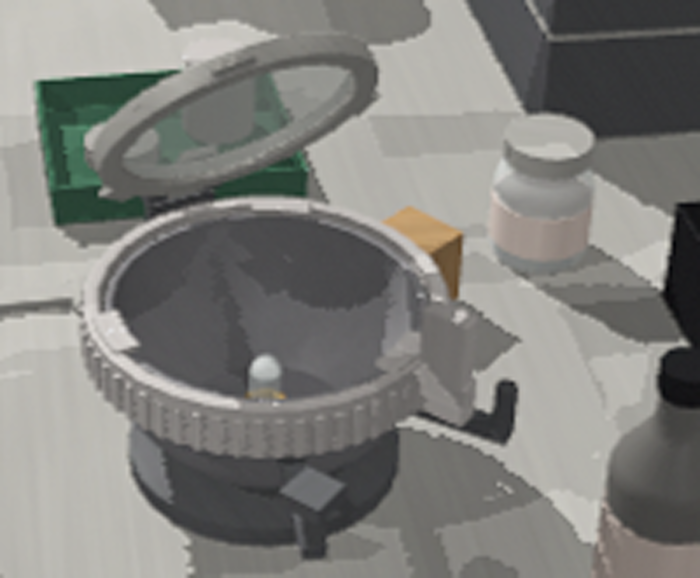

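Run:
```python
from h import *
from scipy.optimize import least_squares
a=load('top0');b=load('side0')
c=lambda u,v:(310+u/4-.375,185+v/4-.375)
M=onz(a,*c(655,352),.1)[:2]; S=onz(a,*c(541,90),.1)[:2]; H=onz(a,*c(103,316),.114)[:2]
M2=onz(b,230+312/3.5,190+488/3.5,.1)[:2];S2=onz(b,230+506/3.5,190+388/3.5,.1)[:2]
L=onz(a,*c(535,130),.144)[:2]; L2=onz(b,230+455/3.5,190+310/3.5,.144)[:2]
print('M',M,M2,'S',S,S2,'H',H,'L',L,L2)
Ma=(M+M2)/2;Sa=(S+S2)/2
f=lambda p:[np.hypot(*(Ma-p))-.1436,np.hypot(*(Sa-p))-.136,np.hypot(*(H-p))-.108]
r=least_squares(f,[.556,-.16]);C=r.x;print('C',C,r.fun)
for n,P in dict(M=Ma,S=Sa,H=H,L=L,L2=L2).items():
    d=P-C;print(n,np.hypot(*d),np.degrees(np.arctan2(d[1],d[0])))
# front steel tab (free edge) in both views -> triangulate
def tri(p,q):
    (c1,r1),(c2,r2)=ray(a,*p),ray(b,*q)
    k=np.linalg.lstsq(np.c_[r1,-r2],c2-c1,rcond=None)[0]
    A,B=c1+k[0]*r1,c2+k[1]*r2;return (A+B)/2,np.linalg.norm(A-B)
print(tri(c(402,287),(230+235/3.5,190+65/3.5)))
print('rim',proj(a,[*C,.108]), [proj(a,[C[0]+.1*np.cos(t),C[1]+.1*np.sin(t),.109]).round() for t in (0,1.57,3.14,4.71)])
```

```text
M [ 0.56120697 -0.29915224] [ 0.55918991 -0.29920843] S [ 0.6685199  -0.23635258] [ 0.66740451 -0.23978829] H [ 0.53483045 -0.06292155] L [ 0.63791951 -0.22880127] [ 0.6404738  -0.23074708]
C [ 0.55789396 -0.16131741] [-0.00571782 -0.00181339 -0.00693729]
M 0.13788218399736313 -89.04234541466163
S 0.1341866059351318 -34.88891622403755
H 0.1010627135081857 103.19170165451149
L 0.10468122826463985 -40.14022759362915
L2 0.10788841177567438 -40.05571261094835
(array([ 0.54078768, -0.17040715,  0.25343878]), np.float64(0.0005801759891355474))
rim [394.22832347 260.52824965] [array([402., 205.]), array([337., 251.]), array([386., 319.]), array([452., 270.])]
```

Run:
```python
from h import *
from scipy.optimize import least_squares
a=load('top0');b=load('side0')
c=lambda u,v:(310+u/4-.375,185+v/4-.375)
P=np.array([onz(a,*c(*p),.1)[:2] for p in [(125,390),(107,255),(180,470),(260,507),(345,522),(440,500),(500,455),(548,345),(545,280),(440,97),(390,88)]])
r=least_squares(lambda q:np.hypot(*(P-q[:2]).T)-q[2],[.556,-.16,.1]);print(r.x,(r.fun*1e3).round(1))
s=lambda u,v:(230+u/3.5,190+v/3.5)
Q=np.array([onz(b,*s(*p),.11)[:2] for p in [(84,300),(95,345),(130,383),(180,405),(250,413),(320,405),(375,385),(150,222),(220,202),(300,203),(370,222)]])
r=least_squares(lambda q:np.hypot(*(Q-q[:2]).T)-q[2],[.556,-.16,.1]);print(r.x,(r.fun*1e3).round(1))
# front ring: near/far extents
def tri(p,q):
    (c1,r1),(c2,r2)=ray(a,*p),ray(b,*q)
    k=np.linalg.lstsq(np.c_[r1,-r2],c2-c1,rcond=None)[0]
    A,B=c1+k[0]*r1,c2+k[1]*r2;return ((A+B)/2).round(4),np.linalg.norm(A-B)
print('ring c',tri(c(268,272),s(236,115)))
print('glass c',tri(c(262,268),s(236,117)))
print('topmost/right',tri(c(290,75),s(377,70)),'bottom/left',tri(c(250,465),s(90,150)))
for p in [(70,280),(95,395),(100,318),(68,310),(135,300)]:print(p,onz(a,*c(*p),.108))
```

```text
[ 0.5626431  -0.15693959  0.09785332] [-0.7 -1.   1.7 -1.4 -0.1  1.6  1.9 -1.2 -3.6  4.  -1.2]
[ 0.55558742 -0.16108825  0.09370269] [-2.5 -1.2  2.2  2.9  0.7 -1.2 -2.3 -0.5  0.7  0.3  1. ]
ring c (array([ 0.5482, -0.1244,  0.1993]), np.float64(0.0013101175079541381))
glass c (array([ 0.5492, -0.122 ,  0.1968]), np.float64(0.002618223658372339))
topmost/right (array([ 0.6221, -0.1201,  0.2183]), np.float64(0.0023429383023060354)) bottom/left (array([ 0.4737, -0.1296,  0.1874]), np.float64(0.002415082809459014))
(70, 280) [ 0.54884674 -0.04632783  0.108     ]
(95, 395) [ 0.50176897 -0.06505601  0.108     ]
(100, 318) [ 0.53473058 -0.06172222  0.108     ]
(68, 310) [ 0.53586183 -0.04765731  0.108     ]
(135, 300) [ 0.54491903 -0.07521835  0.108     ]
```

```bash
python3 -m creep '[{"dr":[0,0,7],"travel":[0,0,-0.04],"hand":1},{"dr":[0,0,14],"travel":[0,0,-0.08],"hand":1},{"dr":[0,0,20.8],"travel":[0,0,-0.12],"hand":1},{"dr":[0,0,20.8],"travel":[0,0,-0.13],"hand":1},{"dr":[0,0,20.8],"travel":[0,0,-0.13],"hand":1},{"dr":[0,0,20.8],"travel":[0,0,-0.13],"hand":1}]' 40
python3 - <<'E'
from h import *
s=arm.get_state();print(np.array(s['tool_rot']).round(3),s['ft_force'])
a=load('top0');print('oil',onz(a,477,200,.0))
C=np.array([.558,-.160,0])
for az in (97,105):
  u=-np.array([np.cos(np.radians(az)),np.sin(np.radians(az)),0]);H=C-.108*u+[0,0,.114]
  for th in (.9,1.0): 
    t=H+.178*(np.cos(th)*u+np.sin(th)*np.array([0,0,1]));p=proj(a,t);print(az,th,t.round(3),(p-[310,185])*4,(proj(load('side0'),t)-[230,190])*3.5)
E
```

```text
t: 0.6
ee_pos: [0.2129, -0.5609, 0.3613]
tool_rot: [[1.0, 0.001, 0.0], [0.001, -1.0, -0.001], [0.0, 0.001, -1.0]]
ft_force: [0.0, 0.2, -0.6]
finger_gap: 0.0122
grip_force: 0.0
[[ 1.     0.001  0.   ]
 [ 0.001 -1.    -0.001]
 [ 0.     0.001 -1.   ]] [ 0.03246321  0.19290776 -0.58019836]
oil [ 0.72269716 -0.31263308  0.        ]
97 0.9 [ 0.558 -0.163  0.253] [385.85881467 236.24055692] [269.73909502  54.9764409 ]
97 1.0 [ 0.557 -0.148  0.264] [349.70690633 228.95362918] [261.876334    22.15017544]
105 0.9 [ 0.559 -0.163  0.253] [385.80525139 235.25139215] [270.46612984  54.86273197]
105 1.0 [ 0.555 -0.149  0.264] [349.93430008 233.42598946] [258.64307438  22.63638745]
```

```bash
python3 -m creep '[{"dr":[0,0,0],"travel":[0.025,-0.03,0],"hand":1},{"dr":[0,0,0],"travel":[0.05,-0.06,0],"hand":1},{"dr":[0,0,0],"travel":[0.075,-0.09,0],"hand":1},{"dr":[0,0,0],"travel":[0.1,-0.12,0],"hand":1},{"dr":[0,0,0],"travel":[0.125,-0.15,0],"hand":1},{"dr":[0,0,0],"travel":[0.15,-0.18,0],"hand":1},{"dr":[0,0,0],"travel":[0.175,-0.21,0],"hand":1},{"dr":[0,0,0],"travel":[0.2,-0.24,0],"hand":1},{"dr":[0,0,0],"travel":[0.225,-0.27,0],"hand":1},{"dr":[0,0,0],"travel":[0.25,-0.3,0],"hand":1}]'
python3 -m creep '[{"dr":[0,0,0],"travel":[0.025,-0.03,0],"hand":1},{"dr":[0,0,0],"travel":[0.05,-0.06,0],"hand":1},{"dr":[0,0,0],"travel":[0.075,-0.09,0],"hand":1},{"dr":[0,0,0],"travel":[0.092,-0.116,0.02],"hand":1},{"dr":[0,0,0],"travel":[0.092,-0.116,0.05],"hand":1},{"dr":[0,0,0],"travel":[0.092,-0.116,0.07],"hand":1},{"dr":[0,0,0],"travel":[0.092,-0.116,0.08],"hand":1},{"dr":[0,0,0],"travel":[0.092,-0.116,0.08],"hand":1},{"dr":[0,0,0],"travel":[0.092,-0.116,0.08],"hand":1}]'
python3 - <<'E'
from h import *
a=grab('top','t1');b=grab('side','s1')
cv2.imwrite('pics/c1.png',cv2.resize(b['frame'][140:340,210:430,::-1],None,fx=3,fy=3))
E
```

```text
t: 1.43
ee_pos: [0.4628, -0.2585, 0.3587]
tool_rot: [[1.0, 0.001, -0.004], [0.001, -1.0, 0.003], [-0.004, -0.003, -1.0]]
ft_force: [0.8, -0.9, 1.1]
finger_gap: 0.0002
grip_force: 0.0
t: 2.18
ee_pos: [0.5542, -0.145, 0.2802]
tool_rot: [[1.0, -0.0, -0.003], [-0.0, -1.0, 0.001], [-0.003, -0.001, -1.0]]
ft_force: [-0.3, 0.2, 0.4]
finger_gap: -0.0
grip_force: 0.0
```

View pics/c1.png

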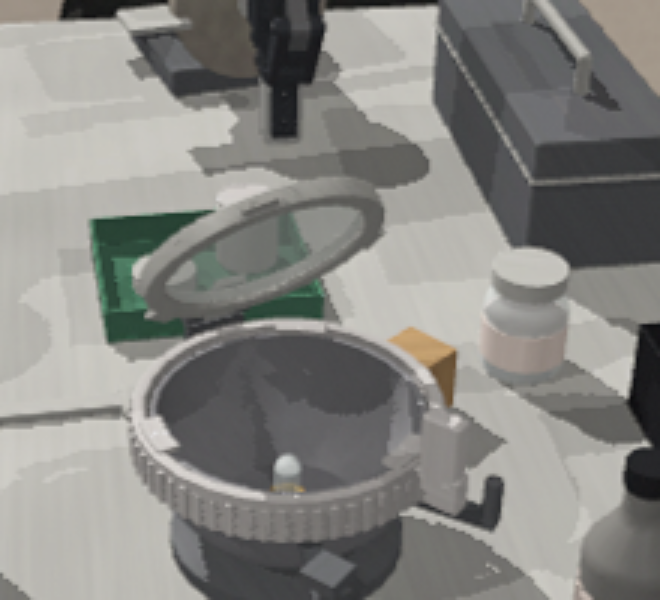

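```bash
python3 -m creep '[{"dr":[0,0,0],"travel":[0,0,0.02],"hand":1},{"dr":[0,0,0],"travel":[0,0,0.03],"hand":1},{"dr":[0,0,0],"travel":[0,0,0.04],"hand":1},{"dr":[0,0,0],"travel":[0,0.006,0.045],"hand":1},{"dr":[0,0,0],"travel":[0,0.012,0.051],"hand":1},{"dr":[0,0,0],"travel":[0,0.018,0.057],"hand":1},{"dr":[0,0,0],"travel":[0,0.023,0.063],"hand":1},{"dr":[0,0,0],"travel":[0,0.033,0.076],"hand":1},{"dr":[0,0,0],"travel":[0,0.042,0.09],"hand":1}]'
```

```text
t: 3.03
ee_pos: [0.5561, -0.1883, 0.1916]
tool_rot: [[1.0, -0.0, 0.003], [-0.0, -1.0, -0.001], [0.003, 0.001, -1.0]]
ft_force: [1.1, 1.7, 1.4]
finger_gap: -0.0001
grip_force: 1.0
```

```bash
python3 -m creep '[{"dr":[0,0,0],"travel":[0,0.007,0.015],"hand":1},{"dr":[0,0,0],"travel":[0,0.013,0.03],"hand":1},{"dr":[0,0,0],"travel":[0,0.017,0.042],"hand":1},{"dr":[0,0,0],"travel":[0,0.02,0.054],"hand":1},{"dr":[0,0,0],"travel":[0,0.022,0.064],"hand":1},{"dr":[0,0,0],"travel":[0,0.024,0.072],"hand":1},{"dr":[0,0,0],"travel":[0,0.026,0.077],"hand":1},{"dr":[0,0,0],"travel":[0,0.028,0.08],"hand":1},{"dr":[0,0,0],"travel":[0,0.028,0.08],"hand":1}]'
```

```text
t: 3.78
ee_pos: [0.5547, -0.2115, 0.1098]
tool_rot: [[1.0, -0.002, -0.001], [-0.002, -1.0, 0.006], [-0.001, -0.006, -1.0]]
ft_force: [4.9, 11.4, -2.7]
finger_gap: 0.0002
grip_force: 6.1
```

Run:
```python
from h import *
a=grab('top','t2');b=grab('side','s2');w=grab('wrist','w2')
A=cv2.resize(a['frame'][195:325,320:460,::-1],(400,371));B=cv2.resize(b['frame'][180:340,230:400,::-1],(400,376))
cv2.imwrite('pics/c2.png',np.hstack([A[:371],B[:371]]))
s=arm.get_state();print(s['ft_force'],s['ee_pos'])
```

```text
[ 4.78567866  9.73507482 -4.47568492] [ 0.55468305 -0.21143256  0.10995501]
```

View pics/c2.png

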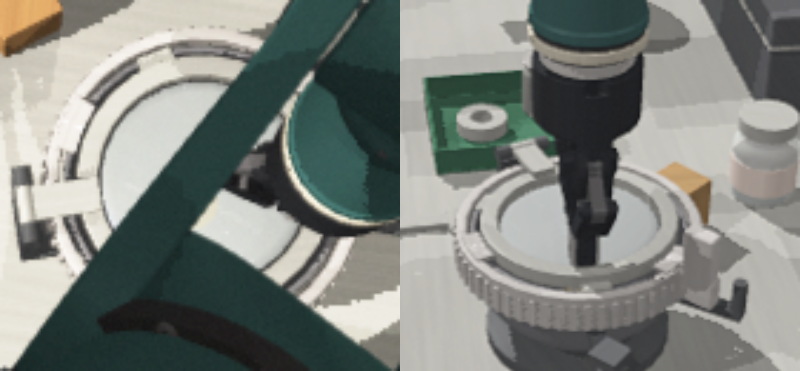

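```bash
python3 -m creep '[{"dr":[0,0,0],"travel":[0,-0.004,-0.01],"hand":1},{"dr":[0,0,0],"travel":[0,-0.004,-0.025],"hand":1},{"dr":[0,0,0],"travel":[0.005,0.006,-0.025],"hand":1},{"dr":[0,0,0],"travel":[0.01,0.014,-0.02],"hand":1},{"dr":[0,0,0],"travel":[0.01,0.014,-0.01],"hand":1},{"dr":[0,0,0],"travel":[0.01,0.014,-0.005],"hand":1},{"dr":[0,0,0],"travel":[0.01,0.014,0],"hand":1},{"dr":[0,0,0],"travel":[0.01,0.014,0.002],"hand":1},{"dr":[0,0,0],"travel":[0.01,0.014,0.002],"hand":1}]'
```

```text
t: 4.68
ee_pos: [0.5643, -0.2293, 0.1108]
tool_rot: [[1.0, -0.0, -0.001], [-0.0, -1.0, -0.0], [-0.001, 0.0, -1.0]]
ft_force: [-6.4, 1.0, 21.3]
finger_gap: -0.0
grip_force: 10.7
```

```bash
python3 -m creep '[{"dr":[0,0,0],"travel":[0,0,-0.03],"hand":1},{"dr":[0,0,0],"travel":[0,0,-0.065],"hand":1},{"dr":[0,0,0],"travel":[0.03,-0.02,-0.065],"hand":1},{"dr":[0,0,0],"travel":[0.065,-0.03,-0.065],"hand":1},{"dr":[0,0,0],"travel":[0.096,-0.03,-0.065],"hand":1},{"dr":[0,0,0],"travel":[0.096,-0.03,-0.065],"hand":1},{"dr":[0,0,0],"travel":[0.096,-0.03,-0.045],"hand":1},{"dr":[0,0,0],"travel":[0.096,-0.03,-0.025],"hand":1},{"dr":[0,0,0],"travel":[0.096,-0.03,-0.016],"hand":1},{"dr":[0,0,0],"travel":[0.096,-0.03,-0.016],"hand":1}]'
python3 - <<'E'
from h import *
b=grab('side','s3')
cv2.imwrite('pics/c3.png',cv2.resize(b['frame'][180:340,230:400,::-1],None,fx=3.5,fy=3.5))
for z in(-22,-30,-40,-50,-60,-70,-75,-80):
    t=np.radians(z);P=np.array([.558,-.16])+.109*np.array([np.cos(t),np.sin(t)]);print(z,P.round(3),((P-[.660,-.199])*[1,-1]).round(3))
E
```

```text
t: 5.52
ee_pos: [0.6579, -0.198, 0.1212]
tool_rot: [[1.0, -0.0, -0.007], [-0.0, -1.0, 0.003], [-0.007, -0.003, -1.0]]
ft_force: [-0.5, -0.2, 0.1]
finger_gap: -0.0002
grip_force: 0.0
-22 [ 0.659 -0.201] [-0.001  0.002]
-30 [ 0.652 -0.214] [-0.008  0.015]
-40 [ 0.641 -0.23 ] [-0.019  0.031]
-50 [ 0.628 -0.243] [-0.032  0.044]
-60 [ 0.612 -0.254] [-0.047  0.055]
-70 [ 0.595 -0.262] [-0.065  0.063]
-75 [ 0.586 -0.265] [-0.074  0.066]
-80 [ 0.577 -0.267] [-0.083  0.068]
```

View pics/c3.png

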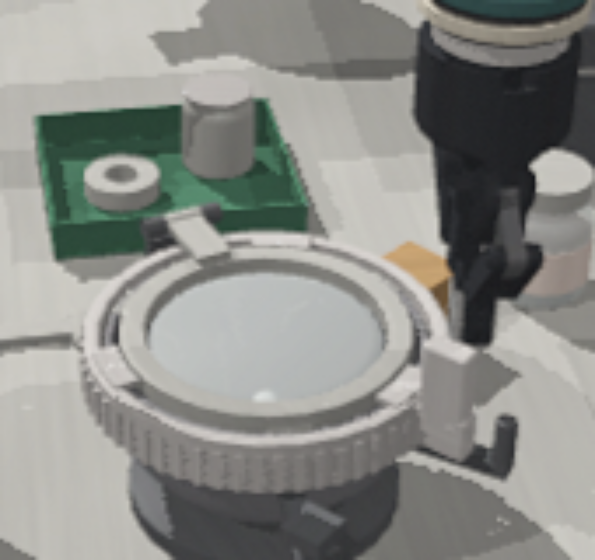

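```bash
python3 -m creep '[{"dr":[0,0,0],"travel":[-0.004,0.008,0],"hand":1},{"dr":[0,0,0],"travel":[-0.008,0.015,0],"hand":1},{"dr":[0,0,0],"travel":[-0.013,0.023,0],"hand":1},{"dr":[0,0,0],"travel":[-0.019,0.031,0],"hand":1},{"dr":[0,0,0],"travel":[-0.025,0.038,0],"hand":1},{"dr":[0,0,0],"travel":[-0.032,0.044,0],"hand":1},{"dr":[0,0,0],"travel":[-0.04,0.05,0],"hand":1},{"dr":[0,0,0],"travel":[-0.047,0.055,0],"hand":1},{"dr":[0,0,0],"travel":[-0.056,0.059,0],"hand":1},{"dr":[0,0,0],"travel":[-0.056,0.059,0],"hand":1}]'
python3 - <<'E'
from h import *
b=grab('side','s4');s=arm.get_state();print(s['ee_pos'],s['ft_force'])
cv2.imwrite('pics/c4.png',cv2.resize(b['frame'][200:360,250:420,::-1],None,fx=3.5,fy=3.5))
E
```

```text
t: 6.4
ee_pos: [0.6041, -0.2591, 0.1264]
tool_rot: [[1.0, -0.002, 0.001], [-0.002, -1.0, 0.0], [0.001, -0.0, -1.0]]
ft_force: [-0.7, 0.3, -0.0]
finger_gap: -0.0001
grip_force: 0.0
[ 0.60451268 -0.25928636  0.12642502] [ 0.22597357 -0.46828801 -0.48812398]
```

View pics/c4.png

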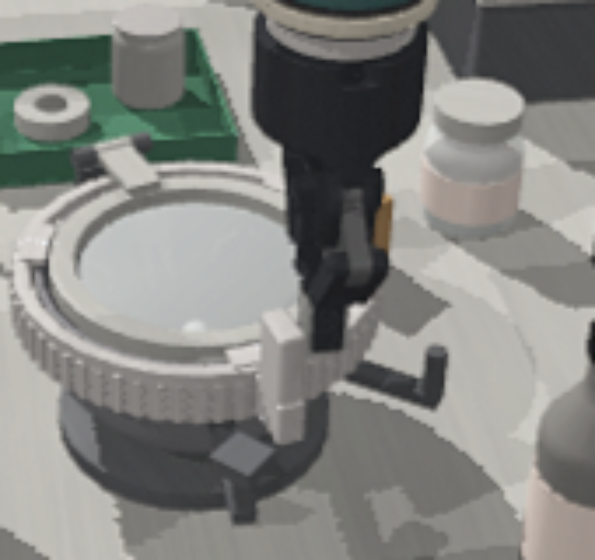

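Run:
```python
from h import *
b=load('s4');C=np.array([.558,-.16])
for n,p,z in (('lug',(283,326),.144),('mark',(243,454),.1)):
    P=onz(b,250+p[0]/3.5,200+p[1]/3.5,z)[:2];d=P-C;print(n,P,np.hypot(*d),np.degrees(np.arctan2(d[1],d[0])))
```

```text
lug [ 0.58360737 -0.26369646] 0.10681148367872294 -76.12858910070388
mark [ 0.55952923 -0.29995018] 0.13995853622329305 -89.37395565378189
```

```bash
python3 -m creep '[{"dr":[0,0,0],"travel":[-0.005,0.002,0],"hand":1},{"dr":[0,0,0],"travel":[-0.01,0.004,0],"hand":1},{"dr":[0,0,0],"travel":[-0.014,0.005,0],"hand":1},{"dr":[0,0,0],"travel":[-0.018,0.006,0],"hand":1},{"dr":[0,0,0],"travel":[-0.021,0.007,0],"hand":1},{"dr":[0,0,0],"travel":[-0.023,0.007,0],"hand":1},{"dr":[0,0,0],"travel":[-0.024,0.007,0],"hand":1},{"dr":[0,0,0],"travel":[-0.024,0.007,0],"hand":1}]'
python3 -m creep '[{"dr":[0,0,0],"travel":[0.01,0,0],"hand":1},{"dr":[0,0,0],"travel":[0.02,0,-0.01],"hand":1},{"dr":[0,0,0],"travel":[0.03,0,-0.04],"hand":1},{"dr":[0,0,0],"travel":[0.03,0,-0.08],"hand":1},{"dr":[0,0,0],"travel":[0.03,0,-0.12],"hand":1},{"dr":[0,0,0],"travel":[0.01,-0.03,-0.15],"hand":1},{"dr":[0,0,0],"travel":[-0.02,-0.05,-0.16],"hand":1},{"dr":[0,0,0],"travel":[-0.05,-0.08,-0.17],"hand":1},{"dr":[0,0,0],"travel":[-0.08,-0.11,-0.18],"hand":1},{"dr":[0,0,0],"travel":[-0.08,-0.11,-0.18],"hand":1}]'
python3 - <<'E'
from h import *
b=grab('side','s5');a=grab('top','t5');s=arm.get_state();print(s['t'],s['ee_pos'],s['ft_force'])
A=cv2.resize(a['frame'][195:335,345:485,::-1],(400,400));B=cv2.resize(b['frame'][230:350,250:370,::-1],(400,400))
cv2.imwrite('pics/c5.png',np.hstack([A,B]))
E
```

```text
t: 7.12
ee_pos: [0.5816, -0.2653, 0.126]
tool_rot: [[1.0, -0.0, 0.002], [-0.0, -1.0, -0.001], [0.002, 0.001, -1.0]]
ft_force: [3.6, 2.2, 1.4]
finger_gap: 0.0002
grip_force: 1.6
t: 7.95
ee_pos: [0.4962, -0.1511, 0.3068]
tool_rot: [[1.0, 0.001, -0.003], [0.001, -1.0, 0.001], [-0.003, -0.001, -1.0]]
ft_force: [-0.1, 0.1, -0.5]
finger_gap: -0.0001
grip_force: 0.0
8.05 [ 0.50022725 -0.15442354  0.30615987] [-0.6554102   0.24067104 -0.57196402]
```

View pics/c5.png

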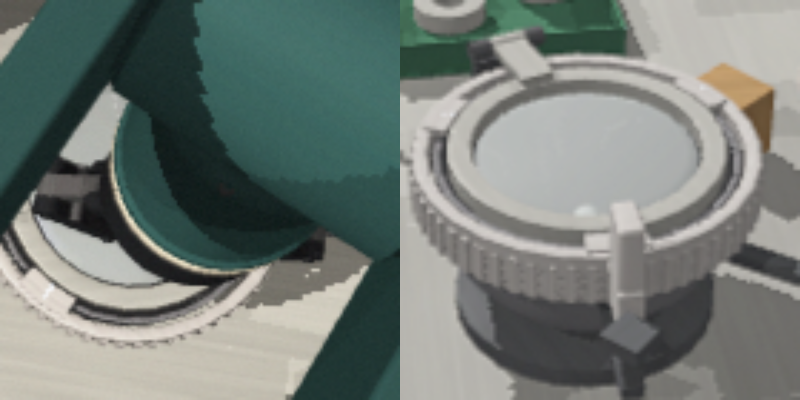

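Run:
```python
from h import *
b=load('s5');C=np.array([.558,-.16])
for n,p,z in (('lug',(226,212),.144),('mark',(230,334),.1)):
    P=onz(b,250+p[0]/3.333,230+p[1]/3.333,z)[:2];d=P-C;print(n,P,np.hypot(*d),np.degrees(np.arctan2(d[1],d[0])))
```

```text
lug [ 0.5622725  -0.26199607] 0.10208551603083602 -87.60134790236582
mark [ 0.55865165 -0.3010269 ] 0.14102840114519447 -89.73525358972469
```

```bash
python3 -m creep '[{"dr":[0,0,0],"travel":[-0.015,-0.035,0],"hand":1},{"dr":[0,0,0],"travel":[-0.03,-0.07,0],"hand":1},{"dr":[0,0,0],"travel":[-0.045,-0.105,0],"hand":1},{"dr":[0,0,0],"travel":[-0.06,-0.14,0],"hand":1},{"dr":[0,0,0],"travel":[-0.075,-0.175,0],"hand":1},{"dr":[0,0,0],"travel":[-0.09,-0.21,0],"hand":1},{"dr":[0,0,0],"travel":[-0.1,-0.24,0],"hand":1},{"dr":[0,0,0],"travel":[-0.1,-0.27,0],"hand":1},{"dr":[0,0,0],"travel":[-0.1,-0.27,0],"hand":1},{"dr":[0,0,0],"travel":[-0.1,-0.27,0],"hand":1}]'
python3 - <<'E'
from h import *
a=grab('top','t6')
cv2.imwrite('pics/c6.png',cv2.resize(a['frame'][195:335,325:495,::-1],None,fx=4,fy=4,interpolation=2))
E
```

```text
t: 8.88
ee_pos: [0.4025, 0.1157, 0.3051]
tool_rot: [[1.0, 0.003, -0.0], [0.003, -1.0, -0.001], [-0.0, 0.001, -1.0]]
ft_force: [0.2, 0.1, -0.3]
finger_gap: -0.0003
grip_force: 0.0
```

View pics/c6.png

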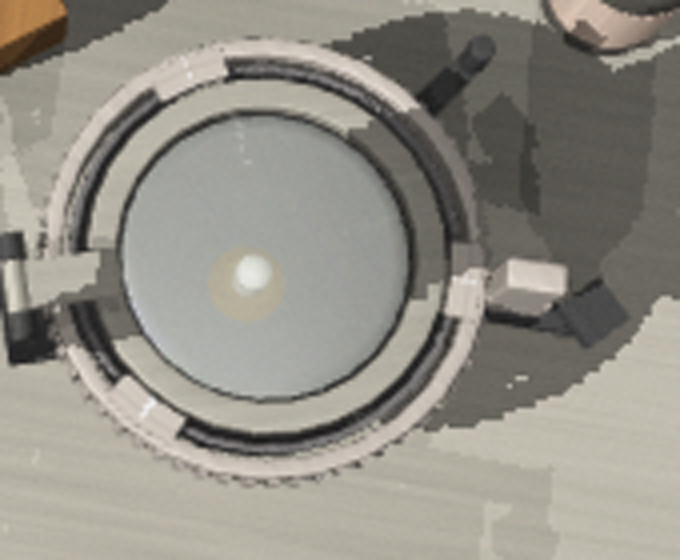

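Run:
```python
from h import *
a=load('t6');c=lambda u,v:(325+u/4-.375,195+v/4-.375)
C=onz(a,*c(266,256),.111)[:2]; G=onz(a,*c(268,262),.1)[:2];print(C,G)
for C in (C,G):
  for n,p,z in (('lug',(537,274),.144),('mark',(592,312),.1),('stud',(481,50),.1),('hinge',(14,300),.1)):
    P=onz(a,*c(*p),z)[:2];d=P-C;print(n,P,np.hypot(*d),np.degrees(np.arctan2(d[1],d[0])))
```

```text
[ 0.55971758 -0.15535521] [ 0.55931375 -0.15749326]
lug [ 0.56474413 -0.2637434 ] 0.10850469031793124 -87.34478210418425
mark [ 0.56099199 -0.29788128] 0.14253177467556377 -89.48769445583739
stud [ 0.6685199  -0.23635258] 0.13564114498412466 -36.665665196512386
hinge [ 0.52470585 -0.05215577] 0.108976803627009 108.74016280641507
lug [ 0.56474413 -0.2637434 ] 0.10638882437013407 -87.07419099002195
mark [ 0.56099199 -0.29788128] 0.14039805244993855 -89.3150989858623
stud [ 0.6685199  -0.23635258] 0.13470254505162738 -35.83358687596027
hinge [ 0.52470585 -0.05215577] 0.1108769267097588 108.18757835928983
```

```bash
python3 -c "
from bench import arm
print(arm.sign_off())"
```

```text
the job is handed in; nothing more can be done
None
```

The headlamp's glass front is shut, and the collar's lug sits about 2° (0.04 rad) short of the lock mark in both camera views, inside the 0.08 rad tolerance; the job is handed in with the arm clear of everything, but no verdict came back.

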